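# Seat the second rod of a knife sharpener

### The arm

A 7-joint arm with a two-finger parallel gripper is mounted at the origin on a cart in front of the work surface, level with it; the furniture and walls round the work are solid. World frame = base frame: x ahead of the robot, y to its left, z up, the work surface at z = 0. Lengths are in m, angles in rad, forces in N, time in s.
With the tool pointing down it reaches from about 0.425 to 0.875 m from the base axis. Payload 4.7 kg.
Tool frame: the origin (TCP) lies midway between the tips of the shut fingers; the grasp point (between the pads) lies 19 mm behind it; z points along the fingers, y is the line along which they close (so a half turn about z gives the same grasp; the last joint's range is limited). The gripper opens to 87 mm and grips with 3 to 60 N. Pads are 19 mm wide; open, the fingers measure 117 mm over their backs; the gripper's body (75 mm by 190 mm) begins 51 mm behind the grasp point.
Start: joints at [1.285, 0.321, -0.07, 1.45, 0.023, 1.371, -0.057], TCP at [0.192, -0.621, 0.223] pointing down, gripper open.
Joint ranges: [-2.86, 2.86], [-0.3, 2.09], [-1.38, 1.24], [0.06, 2.45], [-1.56, 4.7], [0.09, 2.05], [-2.69, 2.69]. Speed limits (rad/s): [2.57, 2.57, 3.14, 3.14, 3.14, 3.14, 3.14].

### API

Orientations are given as a rotation vector (axis times angle).
In Python, from bench import ctrl gives the robot as it stands. The module is installed in compiled form; this text tells all that it offers.
- The arm moves only by the shell command python3 -m handwheel 'ROWS' [FORCE]. ROWS is JSON, a list of rows, each a list of 7 numbers: the finger opening in m, from 0 to 0.087, then the shift along the tool's x, y, z in m, then the turn, a rotation vector about the tool's x, y, z in degrees. A call has 1 to 12 rows; each row shifts and turns the commanded pose from where the row before left it, along the tool's axes as they then stand; what a row does not reach is not made up. A row lasts 1/8 s, in which the tool goes at most 62.5 mm and 10.7 degrees, less where a joint would pass 70% of its speed; a pose out of reach is approached as far as the arm can. A call is refused whole if a number of a shift passes 0.0625 or a number of a turn 10.7, either way. A call with a gripper value outside its range is refused whole. The fingers move at their own pace and stop on an object; FORCE is the grip in N (left out, the last holds). Time passes only in rows, so rows that do not move let the fingers close. It gives the time, the measured TCP pose, the force, the opening and the grip force at its end, in the units of the state.
- ctrl.get_state(): the state, without advancing time (a new reading comes with each control period).
- ctrl.get_image(name): name is "scene" or "top" or "wrist"; returns (picture, depth): 420x560x3 uint8, blue, green, red; 420x560 float32, m along the optical axis (not along the pixel's ray), 0 where there is no reading.
- ctrl.camera_info(name): a dict with "intrinsics" (3x3 intrinsics, pixels), "D" ([k1, k2, p1, p2, k3] as OpenCV has them; the pictures are not rectified), "R" (3x3) and "t" (3): a world point X has camera coordinates R X + t. Camera axes: x right, y down, z forward; pixel columns grow to the right and rows downward; lengths in m; the calibration is good to about 2 mm. A picture is of the moment at which its call begins: read the wrist's pose just before it. camera_info takes no time and is no camera call; for the wrist camera it gives the pose at the moment of the call.
- ctrl.close_job(): hands the job in; it is judged then, once.
The state is a dict: "time": time; "joint_positions": joint angles; "qd": joint speeds; "joint_torque": joint torques, N m; "position": TCP position; "tool_rot": TCP orientation; "ft_force": force on the tool from outside, world axes, zero at the start; "torque": the same for the moment, N m; "grip_width": opening from 0.0 (shut) to 1.0 (fully open); "grip_force": force on a finger pad.
Only numpy, scipy, OpenCV 4.12 (cv2) and the standard library are available. Lean on these libraries where they do the work, as an engineer would, in place of code of your own. Each camera call takes 0.05 s, during which the arm holds its last target. There are 200 camera calls.

### The job

Get the knife sharpener ready for use: draw the spare ceramic rod out of its upright rest and push it, rounded end first, down the empty slanted socket so that the two rods make a V. Push it past the stiff sprung catch, down until you feel it bottom firmly on the pad, with the grey ring on the rod at the mouth of the socket. Ceramic chips, so use the push of a firm hand (about 15 N, never over 20), let go of it when it is home, and leave everything else on the worktop where it is.

Things in the scene. Friction and masses are not known exactly. Their poses are not given: they have to be found in the camera images.
- sharpener: V-rod knife sharpener, does not move: wooden plinth 66 (its x) by 236 mm (its y), top 23 mm above the worktop, with a row of aluminium tubes: y=+65 mm slanted socket with a rod already in it (leans 20 deg to +y; leave it), y=-5 the empty slanted socket, y=-88 the upright rest with the spare rod. Origin under its centre, z up, x away from the robot at yaw 0.
- socket: empty slanted socket: blind tube, 29 mm outside, 54 mm long, bore 14 mm, square edges. Origin at the centre of its lower end, 7 mm above the worktop; z runs up the bore, 20 deg from vertical towards the sharpener's -y; x as the sharpener's. At the bottom lies a worn cork pad whose top, not measured, is anywhere from z=8 to 16 mm: the rod bottoms 38 to 46 mm below the mouth.
- socket_mouth (a point): centre of the empty socket's mouth (54 mm up the bore from socket; axes as socket)
- socket_catch (a point): point on the bore's axis between two sprung steel balls, 18 mm below the mouth, which stand 4 mm into the bore from its -x and +x sides (small dark housings outside) and grip the rod. The rod's tip meets them about 10 mm below the mouth; passing them takes a push of 8 to 15 N, then 2 to 8 N all the way down.
- bore_floor: floor of the empty socket with the cork pad it carries; its origin and axes are those of socket (the pad's height is not measured). The pad is hard: pushing on, the force climbs steadily past the drag of the balls.
- rest: upright rest: aluminium tube 23 mm outside, bore 15 mm, mouth 52 mm above the worktop, floor 12 mm above it. Origin at the centre of its lower end, 8 mm above the worktop, z up
- rod: spare rod, white ceramic, 12 mm thick, 170 mm long, about 70 g; rounded lower end, black rubber cap at the top, grey ring 37.5 to 46.5 mm from the lower end, at the socket mouth when the rod is home. Origin at the lower tip, z towards the cap. Stands loose in the rest, tip 12 mm above the worktop. Best gripped 110 mm from the tip, closing along the sharpener's x.
- small_plates: stack of grey-green plates, 154 mm across, 64 mm high; bystander; origin at the centre of its underside
- white_pot: white pot with lid, 74 mm, 64 mm high; bystander; origin at the centre of its underside
- teaspoon: teaspoon, 130 mm long, lying; bystander; origin under its middle
- spice_jar_a: glass spice jar, 47 mm thick, 102 mm high; bystander; origin at the centre of its underside
- canister: dark canister, 74 mm thick, 85 mm high; bystander; origin at the centre of its underside
- knife: kitchen knife lying flat near the front edge, wooden handle, about 290 mm long; bystander; origin where blade and handle meet

How it is judged:
On the way:
1. the rod stands in the slanted socket, past the catch, and is pressed onto the pad at the bottom of the bore with at least 6 N (z of rod in the frame of socket between 0.004 and 0.0175 m and x of rod in the frame of socket between -0.004 and 0.004 m and y of rod in the frame of socket between -0.004 and 0.004 m and angle between the z axis of rod and the z axis of socket, either way round below 0.12 rad and contact force between rod and bore_floor above 6 N), for 0.2 s.
At the end, for the whole second after the job is handed in: the rod stands at rest in the slanted socket, released, its tip no more than 17.5 mm from the lower end of the tube (at least 36.5 mm below the mouth), within 4 mm of the bore's axis and 0.12 rad of its direction (z of rod in the frame of socket between 0.004 and 0.0175 m and x of rod in the frame of socket between -0.004 and 0.004 m and y of rod in the frame of socket between -0.004 and 0.004 m and angle between the z axis of rod and the z axis of socket, either way round below 0.12 rad and linear speed of rod below 0.02 m/s); the robot touches nothing.
It fails at once if the rod is driven onto the pad with more than 22 N (contact force between rod and bore_floor above 22 N).
It fails at once if the rod is jammed: contact forces between rod and sharpener add up to more than 70 N (the pinch of the sprung balls alone is up to 30 N) (contact force between rod and sharpener above 70 N).
It fails at once if one of the other things on the worktop (plates, pot, teaspoon, jar, canister, knife) is shifted by more than 25 mm (distance of any of small_plates, white_pot, teaspoon, spice_jar_a, canister, knife from where it was at the start of the episode above 0.025 m).
It also fails if it takes over 67 s, if anything falls off the work surface, if the arm or the gripper's body presses on something with over 40 N, if the wrist force passes 120 N, or if a joint passes its speed limit or range.

## Working session

There is one attempt and no reset: what is moved stays moved. The work goes in short steps, Python scripts to look and compute and a shell command to move; the robot and the scene stay as the last step left them, time stands still between calls to the robot, and variables do not carry over. Pictures are saved under pics/ and viewed, at most 10 in all, crops included, and the job is handed in when it is done.

```bash
mkdir -p pics
python3 - <<'E'
from bench import ctrl
import cv2,numpy as np
s=ctrl.get_state();print(s)
for n in("scene","top"):
    p,d=ctrl.get_image(n);i=ctrl.camera_info(n);np.savez(n,p=p,d=d,**{k:np.array(i[k]) for k in("intrinsics","D","R","t")})
    cv2.imwrite(f"pics/{n}0.png",p);print(n,i)
E
```

```text
{'time': 0.0, 'joint_positions': array([ 1.28510093,  0.3218357 , -0.07009916,  1.45167769,  0.02259922,
        1.37079313, -0.05688081]), 'qd': array([0.00022254, 0.00085482, 0.00033736, 0.00065499, 0.00203641,
       0.00103194, 0.00080156]), 'joint_torque': array([ 7.62102663e-04, -4.91290712e+01, -4.03326424e-01, -3.12525952e+01,
       -6.39219303e-02,  4.37965686e-02,  1.68632951e-04]), 'position': array([ 0.19175811, -0.62048954,  0.22145203]), 'tool_rot': array([-3.10448139e+00, -4.68972224e-01,  5.95398326e-04]), 'ft_force': array([-1.02767078, -0.36638621,  0.29896671]), 'torque': array([0.03333225, 0.02757359, 0.02214966]), 'grip_force': 0.0, 'grip_width': 0.9976585528958686}
scene {'intrinsics': array([[412.777835  ,   0.        , 284.41480941],
       [  0.        , 412.777835  , 200.88502887],
       [  0.        ,   0.        ,   1.        ]]), 'D': array([0.00233408, 0.        , 0.        , 0.        , 0.        ]), 'R': array([[-0.85872423, -0.51238926,  0.00706722],
       [-0.36158232,  0.59609583, -0.71688771],
       [ 0.36311283, -0.61816422, -0.69715283]]), 't': array([0.42271273, 0.28077235, 0.82754614])}
top {'intrinsics': array([[448.44534843,   0.        , 274.15752304],
       [  0.        , 448.44534843, 209.10770038],
       [  0.        ,   0.        ,   1.        ]]), 'D': array([0.01791339, 0.        , 0.        , 0.        , 0.        ]), 'R': array([[ 0.00899101, -0.99994234, -0.00587134],
       [-0.98275723, -0.00775177, -0.184738  ],
       [ 0.18468184,  0.00743109, -0.98277027]]), 't': array([-0.04923609,  0.50585526,  1.26721155])}
```

View pics/scene0.png

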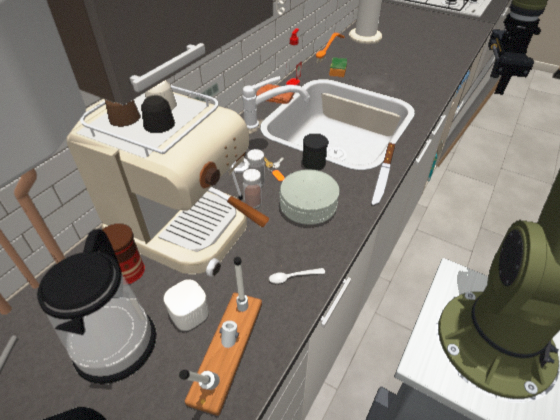

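View pics/top0.png

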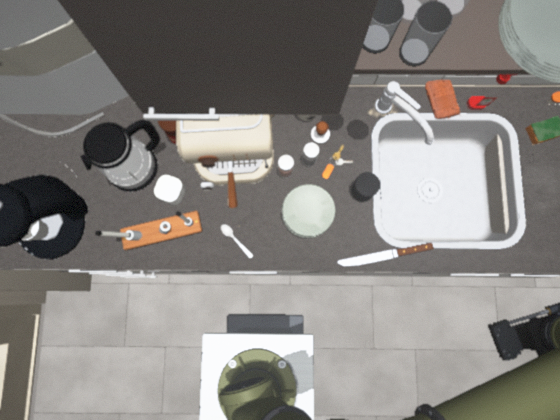

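The scene shows the sharpener on its orange plinth: spare rod in the upright rest (scene 241,300; top 188,221), the empty socket (scene 229,333; top 166,227) and the filled socket (top 130,235). Next I'll fit the plinth and tubes.

```bash
cat > h.py <<'E'
import numpy as np,cv2
def load(n): return dict(np.load(n+".npz"))
def cloud(c):
    h,w=c['d'].shape; u,v=np.meshgrid(np.arange(w),np.arange(h))
    q=cv2.undistortPoints(np.stack([u,v],-1).reshape(-1,1,2).astype(float),c['intrinsics'],c['D']).reshape(h,w,2)
    P=np.dstack([q,np.ones((h,w))])*c['d'][...,None]
    return (P-c['t'])@c['R']
def onplane(c,uv,z):
    q=cv2.undistortPoints(np.array(uv,float).reshape(-1,1,2),c['intrinsics'],c['D']).reshape(-1,2)
    r=np.c_[q,np.ones(len(q))]@c['R']; o=-c['R'].T@c['t']
    return o+r*((z-o[2])/r[:,2])[:,None]
def proj(c,X): return cv2.projectPoints(np.array(X,float).reshape(-1,3),cv2.Rodrigues(c['R'])[0],c['t'],c['intrinsics'],c['D'])[0].reshape(-1,2)
E
python3 - <<'E'
from h import *
for n in("top","scene"):
    c=load(n);P=cloud(c);hsv=cv2.cvtColor(c['p'],cv2.COLOR_BGR2HSV)
    m=cv2.inRange(hsv,(5,110,80),(20,255,255))
    box=(slice(195,260),slice(100,215)) if n=="top" else (slice(285,420),slice(175,275))
    M=np.zeros_like(m);M[box]=m[box]
    k,l,st,_=cv2.connectedComponentsWithStats(M);M=(l==1+np.argmax(st[1:,4]))
    z=P[...,2][M];print(n,M.sum(),"z med",np.median(z))
    v,u=np.nonzero(M);X=onplane(c,np.c_[u,v],.023)
    X=X[np.abs(z-.023)<.012]
    r=cv2.minAreaRect(X[:,:2].astype(np.float32)*1000);print(r)
    # things above the plinth
    Q=P[box].reshape(-1,3);Q=Q[(c['d'][box].ravel()>0)]
    ctr=np.array(r[0])/1000
    Q=Q[(Q[:,2]>.04)&(Q[:,2]<.25)&(np.linalg.norm(Q[:,:2]-ctr,axis=1)<.2)]
    for a in np.arange(.04,.2,.02):
        s=Q[(Q[:,2]>a)&(Q[:,2]<a+.02)]
        if len(s):
            kk=cv2.kmeans(s[:,:2].astype(np.float32),min(3,len(s)),None,(3,50,1e-5),5,cv2.KMEANS_PP_CENTERS)[2]
            print(round(a,2),len(s),kk[np.argsort(kk[:,1])].round(3).tolist())
    b=box;cr=c['p'][b];f=4
    cv2.imwrite(f"pics/{n}c.png",cv2.resize(cr,None,fx=f,fy=f,interpolation=cv2.INTER_CUBIC))
E
```

```text
top 1311 z med 0.022697195686083495
((445.51849365234375, 290.3639221191406), (65.49779510498047, 235.0498504638672), 14.149116516113281)
0.04 216 [[0.45399999618530273, 0.24799999594688416], [0.5320000052452087, 0.25099998712539673], [0.42399999499320984, 0.36500000953674316]]
0.06 176 [[0.45500001311302185, 0.24899999797344208], [0.5350000262260437, 0.26499998569488525], [0.42500001192092896, 0.36899998784065247]]
0.08 26 [[0.4650000035762787, 0.2029999941587448], [0.42500001192092896, 0.3799999952316284], [0.41999998688697815, 0.3799999952316284]]
0.1 31 [[0.46399998664855957, 0.20200000703334808], [0.4230000078678131, 0.3869999945163727], [0.4169999957084656, 0.3889999985694885]]
0.12 34 [[0.46399998664855957, 0.20200000703334808], [0.41600000858306885, 0.39500001072883606], [0.4230000078678131, 0.39500001072883606]]
0.14 29 [[0.46399998664855957, 0.20200000703334808], [0.4189999997615814, 0.4000000059604645], [0.414000004529953, 0.4020000100135803]]
0.16 34 [[0.46700000762939453, 0.20399999618530273], [0.4129999876022339, 0.4059999883174896], [0.4189999997615814, 0.4070000052452
[... 679 characters left out ...]
38600000739097595]]
0.1 45 [[0.46700000762939453, 0.210999995470047], [0.4189999997615814, 0.3869999945163727], [0.4169999957084656, 0.39399999380111694]]
0.12 33 [[0.4189999997615814, 0.3919999897480011], [0.41600000858306885, 0.3959999978542328], [0.41499999165534973, 0.4009999930858612]]
0.14 31 [[0.4169999957084656, 0.39899998903274536], [0.414000004529953, 0.40299999713897705], [0.414000004529953, 0.4090000092983246]]
0.16 71 [[0.4129999876022339, 0.40799999237060547], [0.41200000047683716, 0.41600000858306885], [0.4180000126361847, 0.4189999997615814]]
0.18 34 [[0.414000004529953, 0.41100001335144043], [0.41999998688697815, 0.414000004529953], [0.41499999165534973, 0.4169999957084656]]
```

View pics/scenec.png

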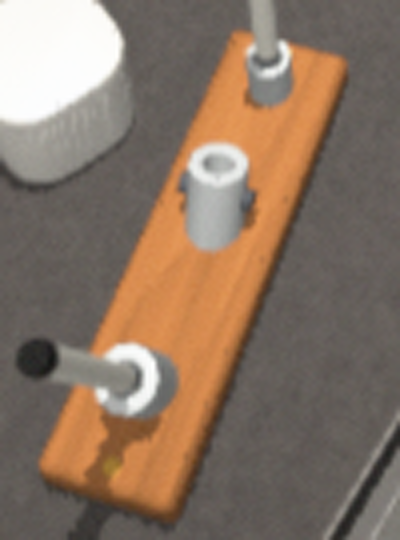

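The scene crop shows the empty socket's mouth at scene pixel ≈(229.7,325.7), with the catch housings on ±x. The two fits agree on the plinth: centre ≈(0.445,0.293), yaw ≈14.2°, size right. I'm moving in by lifting, retracting to r≈0.5 and swinging left.

```bash
python3 -m handwheel '[[0.087,0,-0.05,-0.05,0,0,0],[0.087,0,-0.05,-0.05,0,0,0],[0.087,0,-0.05,-0.05,0,0,0],[0.087,0.061,-0.0037,0,0,0,-7],[0.087,0.061,-0.0037,0,0,0,-7],[0.087,0.061,-0.0037,0,0,0,-7],[0.087,0.061,-0.0037,0,0,0,-7],[0.087,0.061,-0.0037,0,0,0,-7],[0.087,0.061,-0.0037,0,0,0,-7],[0.087,0.061,-0.0037,0,0,0,-7]]' 40
```

```text
time: 1.35
position: [0.4638, -0.2167, 0.3545]
tool_rot: [-2.628, -1.72, 0.0]
ft_force: [-0.2, -0.0, 0.3]
grip_width: 1.001
grip_force: 0.0
```

```bash
python3 -m handwheel '[[0.087,0.061,-0.0037,0,0,0,-7],[0.087,0.061,-0.0037,0,0,0,-7],[0.087,0.061,-0.0037,0,0,0,-7],[0.087,0.061,-0.0037,0,0,0,-7],[0.087,0.061,-0.0037,0,0,0,-7],[0.087,0.061,-0.0037,0,0,0,-7],[0.087,0,0,0,0,0,0],[0.087,0,0,0,0,0,0],[0.087,0,0,0,0,0,0]]'
```

```text
time: 2.48
position: [0.4813, 0.138, 0.3547]
tool_rot: [-1.847, -2.541, 0.001]
ft_force: [0.2, -0.7, -0.2]
grip_width: 1.002
grip_force: 0.0
```

```bash
cat > snap.py <<'E'
import sys,cv2,numpy as np
from bench import ctrl
n,name=sys.argv[1:3]
i=ctrl.camera_info(n);p,d=ctrl.get_image(n)
np.savez(name,p=p,d=d,**{k:np.array(i[k]) for k in("intrinsics","D","R","t")});cv2.imwrite(f"pics/{name}.png",p)
s=ctrl.get_state();print({k:np.round(s[k],4).tolist() for k in("time","joint_positions","position","tool_rot","ft_force","grip_width")})
R=np.array(i["R"]);print("cam",(-R.T@i["t"]).round(3),"fwd",R[2].round(3))
E
python3 snap.py wrist w1
```

```text
{'time': 2.525, 'joint_positions': [0.5246, -0.0028, -0.8445, 1.5606, -0.0021, 1.5834, -0.006], 'position': [0.4813, 0.1381, 0.3548], 'tool_rot': [-1.8466, -2.5411, 0.0008], 'ft_force': [0.7724, 0.5494, -0.4672], 'grip_width': 0.9986}
cam [0.458 0.21  0.516] fwd [ 0.084 -0.263 -0.961]
```

View pics/w1.png

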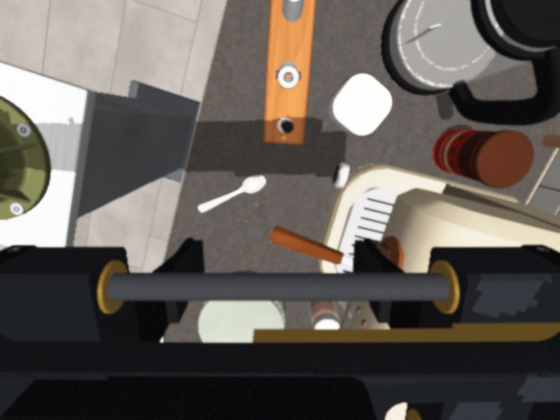

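The wrist view shows the cap of the spare rod at ≈(287,125), the empty socket's mouth at ≈(288,76) and the plinth's near end at row ≈142. I'll refine the positions from it.

Run:
```python
from h import *
c=load("w1");g=cv2.cvtColor(c['p'],cv2.COLOR_BGR2GRAY)
P=cloud(c)
def blob(r0,r1,c0,c1,f,nm,z):
    M=np.zeros(g.shape,np.uint8);M[r0:r1,c0:c1]=f(g[r0:r1,c0:c1])
    k,l,st,ce=cv2.connectedComponentsWithStats(M)
    for j in np.argsort(-st[1:,4])[:2]+1:
        print(nm,st[j],ce[j].round(1),onplane(c,ce[j],z).round(4),"z",np.median(P[...,2][l==j]).round(3))
hs=cv2.cvtColor(c['p'],cv2.COLOR_BGR2HSV);S=hs[...,1]
blob(60,92,272,304,lambda a:((a>150)*255).astype(np.uint8),"mouth ring",.0577)
blob(110,138,274,300,lambda a:((a<60)*255).astype(np.uint8),"cap",.182)
m=cv2.inRange(hs,(5,110,80),(20,255,255));m[170:]=0;m[:,:250]=0;m[:,330:]=0
v,u=np.nonzero(m);X=onplane(c,np.c_[u,v],.023)
yaw=np.radians(14.2);ex=np.array([np.cos(yaw),np.sin(yaw)]);ey=np.array([-ex[1],ex[0]])
a,b=X[:,:2]@ex,X[:,:2]@ey
for q in (14.,14.25,14.5):
    y=np.radians(q);e=np.array([np.cos(y),np.sin(y)]);a=X[:,:2]@e;print(q,np.percentile(a,[.5,99.5]))
bb=np.sort(b);print("near end b",bb[:20:5],"centre b",bb[5]+.118)
print(np.array([.4454,.2928])@np.c_[ex,ey])
for n in("top","scene"):
    k=load(n); print(n,"predicted mouth",proj(k,[.4512,.27,.0577]),"cap",proj(k,[.467,.2075,.182]))
cv2.imwrite("pics/w1c.png",cv2.resize(c['p'][50:150,250:330],None,fx=6,fy=6,interpolation=cv2.INTER_CUBIC))
```

```text
mouth ring [272  60  32  32 965] [287.6  75.6] [[0.4516 0.2709 0.0577]] z 0.023
cap [282 122  11  11  95] [287.2 126.5] [[0.4687 0.2064 0.182 ]] z 0.181
14.0 [0.47161628 0.53686743]
14.25 [0.4723101  0.53756997]
14.5 [0.47292045 0.53830617]
near end b [0.05502319 0.05543433 0.05572523 0.05594884] centre b 0.173434325095683
[0.50361696 0.17459369]
top predicted mouth [[164.85424303 226.31991282]] cap [[177.38474796 213.5636381 ]]
scene predicted mouth [[230.3567513  325.76695212]] cap [[238.04357452 259.3760654 ]]
```

View pics/w1c.png

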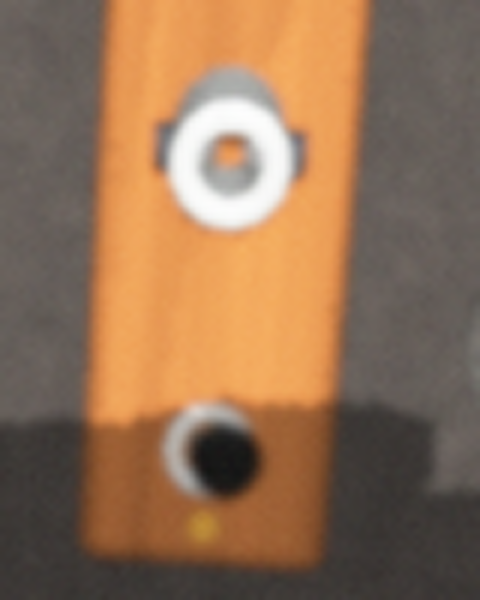

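```bash
python3 -m handwheel '[[0.087,0.049,0.0047,0.0217,0,0,0],[0.087,0.049,0.0047,0.0217,0,0,0],[0.087,0.049,0.0047,0.0217,0,0,3.8],[0.087,0,0,0,0,-10,0],[0.087,0,0,0,0,-10,0],[0.087,0,0,0,0,-10,0],[0.087,0,0,0,0,-10,0],[0.087,0,0,0,0,-10,0],[0.087,0,0,0,0,0,0],[0.087,0,0,0,0,0,0]]'
cat > go.py <<'E'
# tool-frame delta from the present pose to a wanted TCP for given tilt (deg), in the sharpener's plane
import sys,numpy as np
from scipy.spatial.transform import Rotation as Ro
from bench import ctrl
YAW=14.2
def frame(tilt,yaw=YAW):
    y=np.radians(yaw);t=np.radians(tilt)
    ey=np.array([-np.sin(y),np.cos(y),0]);ex=np.array([np.cos(y),np.sin(y),0]);dn=np.array([0,0,-1.])
    z=dn*np.cos(t)-ey*np.sin(t);return np.c_[np.cross(ex,z),ex,z]
if __name__=="__main__":
    g=np.array([float(v) for v in sys.argv[1:4]]);tilt=float(sys.argv[4]);back=float(sys.argv[5])
    s=ctrl.get_state();R=Ro.from_rotvec(s["tool_rot"]).as_matrix();F=frame(tilt)
    tcp=g+(.019-back)*F[:,2]
    print("t",s["time"],"pos",s["position"].round(4),"target",tcp.round(4),"joints",s["joint_positions"].round(2))
    print("shift mm",(R.T@(tcp-s["position"])*1000).round(1),"turn deg",np.degrees(Ro.from_matrix(R.T@F).as_rotvec()).round(2))
E
python3 go.py .468 .207 .122 50 .12
```

```text
time: 3.78
position: [0.4489, 0.2829, 0.2909]
tool_rot: [1.454, 1.868, -0.676]
ft_force: [0.4, -0.3, -0.5]
grip_width: 1.0
grip_force: 0.0
t 3.775 pos [0.4489 0.2829 0.2909] target [0.449  0.282  0.1869] joints [-0.47  0.51 -0.75  1.45  0.84  2.05 -0.93]
shift mm [79.  -0.1 67.7] turn deg [ 0.03 -0.08 -0.01]
```

```bash
python3 -m handwheel '[[0.087,0.0395,0,0.034,0,0,0],[0.087,0.0395,0,0.034,0,0,0],[0.087,0,0,0,0,0,0],[0.087,0,0,0,0,0,0]]'; python3 go.py .468 .207 .122 50 .0; python3 snap.py wrist w2
```

```text
time: 4.28
position: [0.4502, 0.2816, 0.1887]
tool_rot: [1.457, 1.866, -0.674]
ft_force: [1.0, 0.2, 1.5]
grip_width: 1.002
grip_force: 0.0
t 4.275 pos [0.4502 0.2816 0.1887] target [0.4716 0.1929 0.1098] joints [-0.48  0.6  -0.73  1.55  0.85  1.93 -1.06]
shift mm [  1.5  -1.2 120.6] turn deg [ 0.06 -0.12 -0.17]
{'time': 4.325, 'joint_positions': [-0.4768, 0.6001, -0.7314, 1.546, 0.8479, 1.9253, -1.06], 'position': [0.45, 0.2823, 0.1888], 'tool_rot': [1.4563, 1.867, -0.6724], 'ft_force': [0.8677, -0.6292, 0.5016], 'grip_width': 0.9976}
cam [0.408 0.449 0.235] fwd [ 0.222 -0.885 -0.408]
```

View pics/w2.png

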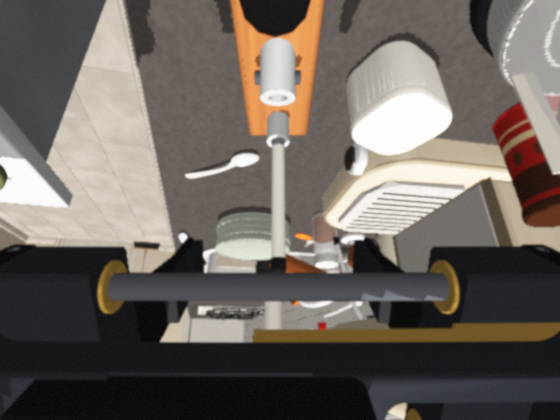

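The wrist view shows the spare rod (column ≈278) centred between the fingers, with the filled rod's cap near the camera at (278,5). To stay clear of that cap, I'll move level above the spare rod first and then come straight down.

```bash
python3 -m handwheel '[[0.087,-0.034,-0.0006,0.0315,0,0,0],[0.087,-0.034,-0.0006,0.0315,0,0,0],[0.087,0,0,0,0,0,0],[0.087,0.023,0,0.0193,0,0,0],[0.087,0.023,0,0.0193,0,0,0],[0.087,0.023,0,0.0193,0,0,0],[0.087,0,0,0,0,0,0],[0.087,0,0,0,0,0,0]]'; python3 go.py .468 .207 .122 50 .0
```

```text
time: 5.32
position: [0.4709, 0.1946, 0.1091]
tool_rot: [1.451, 1.869, -0.673]
ft_force: [0.6, 0.0, 0.6]
grip_width: 1.002
grip_force: 0.0
t 5.325 pos [0.4709 0.1946 0.1091] target [0.4716 0.1929 0.1098] joints [-0.35  0.59 -0.7   1.75  0.9   1.73 -1.08]
shift mm [-1.7  0.3  0.9] turn deg [ 0.25 -0.07  0.03]
```

```bash
python3 -m handwheel '[[0,0,0,0,0,0,0],[0,0,0,0,0,0,0],[0,0,0,0,0,0,0],[0,0,0,0,0,0,0],[0,0,0,0,0,0,0],[0,0,0,0,0,0,0]]' 50; python3 -m handwheel '[[0,-0.0153,0,-0.0129,0,0,0],[0,-0.0153,0,-0.0129,0,0,0],[0,-0.0153,0,-0.0129,0,0,0],[0,-0.0153,0,-0.0129,0,0,0],[0,0,0,0,0,0,0],[0,0,0,0,0,0,0]]'; python3 go.py .468 .207 .202 50 .0; python3 snap.py wrist w3; python3 snap.py scene s3
```

```text
time: 6.08
position: [0.4703, 0.1932, 0.1072]
tool_rot: [1.45, 1.869, -0.677]
ft_force: [0.2, -0.3, -0.1]
grip_width: 0.4
grip_force: 0.0
time: 6.82
position: [0.4702, 0.1932, 0.187]
tool_rot: [1.45, 1.869, -0.677]
ft_force: [0.2, 0.2, -1.4]
grip_width: 0.121
grip_force: 50.0
t 6.825 pos [0.4702 0.1932 0.187 ] target [0.4716 0.1929 0.1898] joints [-0.33  0.48 -0.73  1.7   0.86  1.81 -0.98]
shift mm [-2.5  1.2 -1.3] turn deg [0.13 0.   0.12]
{'time': 6.875, 'joint_positions': [-0.326, 0.4828, -0.7264, 1.7045, 0.8595, 1.8137, -0.9762], 'position': [0.4702, 0.1931, 0.1868], 'tool_rot': [1.45, 1.8694, -0.6773], 'ft_force': [0.9014, 0.5269, 0.3668], 'grip_width': 0.117}
cam [0.427 0.361 0.233] fwd [ 0.225 -0.886 -0.406]
{'time': 6.925, 'joint_positions': [-0.326, 0.4831, -0.7263, 1.7045, 0.8596, 1.8137, -0.9762], 'position': [0.4702, 0.1931, 0.1866], 'tool_rot': [1.4498, 1.8695, -0.6777], 'ft_force': [0.919, 0.1063, -0.6267], 'grip_width': 0.1216}
cam [0.164 0.561 0.775] fwd [ 0.363 -0.618 -0.697]
```

View pics/w3.png

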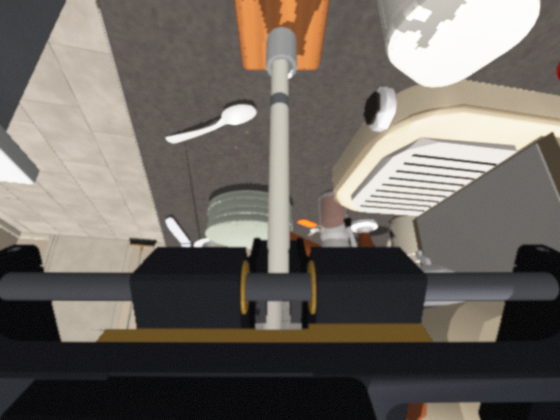

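View pics/s3.png

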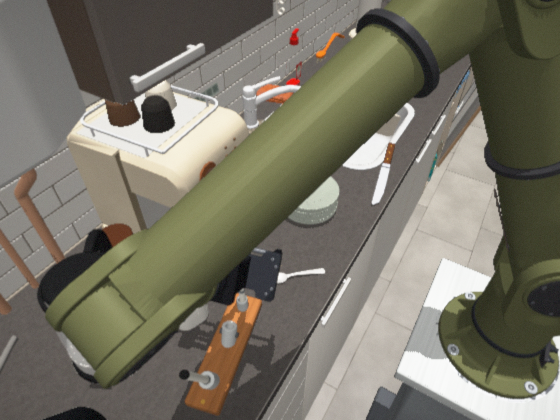

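The rod is gripped and partly drawn: in w3 the grey ring is at ≈(280,99) and the tip is still near the rest's mouth at (283,70). The fingers were slow and closed during the lift, so I'll work out where along the rod they hold it.

```bash
cat > rod.py <<'E'
# where on the rod axis (through the grasp point, direction in the tool frame) do given pixels lie
from h import *
from scipy.spatial.transform import Rotation as Ro
def ray(c,uv):
    q=cv2.undistortPoints(np.array([[uv]],float),c['intrinsics'],c['D']).ravel()
    r=np.r_[q,1]@c['R'];return -c['R'].T@c['t'],r/np.linalg.norm(r)
def along(c,uv,g,a):
    o,r=ray(c,uv);A=np.c_[a,-r];s=np.linalg.lstsq(A,o-g,rcond=None)[0]
    return s[0],np.linalg.norm(g+s[0]*a-o-s[1]*r)
E
python3 - <<'E'
from rod import *
c=load("w3");g=np.array([.4702,.1931,.1868])-.019*Ro.from_rotvec([1.45,1.8694,-.6773]).as_matrix()[:,2]
print("g",g)
for uv in [(280,94),(280,99),(280,104),(283,70)]: print(uv,along(c,uv,g,np.array([0,0,1.])))
p=c['p'][30:260,210:350];
for v in range(50,130,3): print(v,c['p'][v,281].tolist(),end=' ')
cv2.imwrite("pics/w3c.png",cv2.resize(p,None,fx=2.5,fy=2.5,interpolation=cv2.INTER_CUBIC))
E
```

```text
g [0.46659205 0.20720527 0.19900754]
(280, 94) (np.float64(-0.12135412650808239), np.float64(0.0008007340392742275))
(280, 99) (np.float64(-0.11687481293594532), np.float64(0.000791622529780987))
(280, 104) (np.float64(-0.11247518233210181), np.float64(0.0007826827418589913))
(283, 70) (np.float64(-0.14397465020362885), np.float64(0.002998950650621478))
50 [155, 156, 156] 53 [157, 160, 160] 56 [170, 172, 171] 59 [178, 187, 189] 62 [189, 200, 204] 65 [190, 201, 204] 68 [189, 200, 203] 71 [190, 199, 203] 74 [188, 201, 204] 77 [188, 201, 202] 80 [187, 197, 202] 83 [186, 198, 201] 86 [189, 200, 204] 89 [188, 199, 203] 92 [141, 147, 148] 95 [95, 93, 91] 98 [95, 93, 90] 101 [105, 105, 103] 104 [185, 194, 198] 107 [189, 200, 206] 110 [188, 200, 203] 113 [189, 200, 204] 116 [190, 201, 204] 119 [189, 200, 204] 122 [188, 198, 202] 125 [188, 200, 204] 128 [187, 198, 204]
```

View pics/w3c.png

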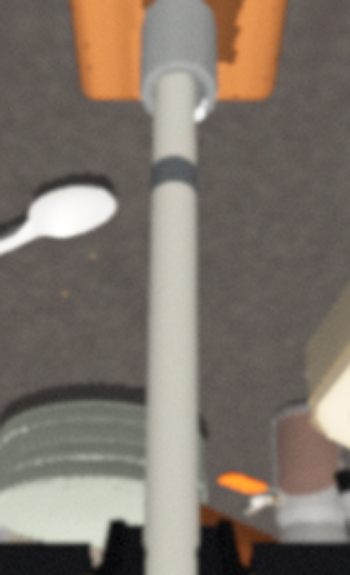

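The grasp is ≈160 mm from the tip instead of 110, because the fingers need more time to close. I'll lower the rod to the rest's floor, open a little, go down 51 mm and regrip with enough waiting.

```bash
python3 -m handwheel '[[0,0.01,0,0.0084,0,0,0],[0,0.01,0,0.0084,0,0,0],[0,0,0,0,0,0,0],[0.035,0,0,0,0,0,0],[0.035,0,0,0,0,0,0],[0.035,0,0,0,0,0,0],[0.035,0,0,0,0,0,0],[0.035,0.0195,0,0.0164,0,0,0],[0.035,0.0195,0,0.0164,0,0,0],[0.035,0,0,0,0,0,0],[0,0,0,0,0,0,0],[0,0,0,0,0,0,0]]'; python3 -m handwheel '[[0,0,0,0,0,0,0],[0,0,0,0,0,0,0],[0,0,0,0,0,0,0],[0,0,0,0,0,0,0],[0,0,0,0,0,0,0]]' 50
```

```text
time: 8.43
position: [0.4706, 0.1937, 0.1108]
tool_rot: [1.451, 1.869, -0.675]
ft_force: [-1.3, -0.1, 0.5]
grip_width: 0.256
grip_force: 0.0
time: 9.05
position: [0.4706, 0.1934, 0.1107]
tool_rot: [1.45, 1.868, -0.676]
ft_force: [2.4, 0.2, 2.9]
grip_width: 0.124
grip_force: 50.0
```

```bash
python3 -m handwheel '[[0,-0.0107,0,-0.009,0,0,0],[0,-0.0107,0,-0.009,0,0,0],[0,-0.0107,0,-0.009,0,0,0],[0,-0.0107,0,-0.009,0,0,0],[0,-0.0107,0,-0.009,0,0,0],[0,0,0,0,0,0,0],[0,0,0,0,0,10,0],[0,0,0,0,0,10,0],[0,0,0,0,0,0,0],[0,0,0,0,0,0,0]]'; python3 go.py .4621 .2282 .1761 30 .0; python3 snap.py wrist w4;python3 - <<'E'
import cv2;p=cv2.imread("pics/w4.png");cv2.imwrite("pics/w4c.png",cv2.resize(p[0:260,180:380],None,fx=2.3,fy=2.3,interpolation=cv2.INTER_CUBIC))
E
```

```text
time: 10.3
position: [0.4695, 0.1934, 0.1795]
tool_rot: [1.65, 2.128, -0.446]
ft_force: [0.2, 0.4, -1.1]
grip_width: 0.12
grip_force: 50.0
t 10.3 pos [0.4695 0.1934 0.1795] target [0.4644 0.219  0.1596] joints [-0.07  0.3  -0.81  1.76  0.63  1.54 -0.78]
shift mm [32.5  1.5  4.1] turn deg [0.02 0.12 0.23]
{'time': 10.35, 'joint_positions': [-0.0755, 0.3006, -0.8057, 1.7614, 0.6269, 1.5385, -0.7803], 'position': [0.4691, 0.1942, 0.179], 'tool_rot': [1.6479, 2.1301, -0.4459], 'ft_force': [-1.0753, 0.9306, -0.8427], 'grip_width': 0.1232}
cam [0.433 0.336 0.281] fwd [ 0.177 -0.699 -0.693]
```

View pics/w4c.png

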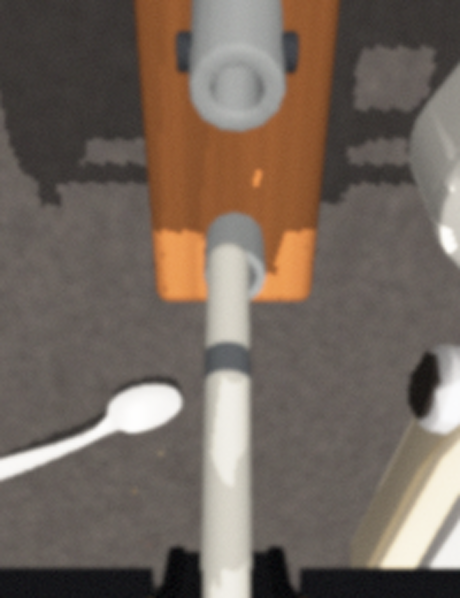

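The crop shows the socket's mouth at pixel ≈(283.0,37.4), the ring at ≈(279.1,155.6) and the tip at ≈(279.6,107). The ten views are used up, so from here I rely on numbers.

Run:
```python
from rod import *
c=load("w4");R=Ro.from_rotvec([1.6479,2.1301,-.4459]).as_matrix();g=np.array([.4691,.1942,.179])-.019*R[:,2]
y=np.radians(14.2);ey=np.array([-np.sin(y),np.cos(y),0]);ex=np.array([np.cos(y),np.sin(y),0]);zs=np.cos(np.radians(20))*np.array([0,0,1])-np.sin(np.radians(20))*ey
print("g",g,"zs",zs)
for uv in [(279.1,155.6),(279.6,107.4)]: print(uv,along(c,uv,g,zs))
# rod edges: left/right mid columns along rows, fit the rod axis direction
gr=cv2.cvtColor(c['p'],cv2.COLOR_BGR2GRAY).astype(float)
L=[]
for v in list(range(112,150,4))+list(range(165,235,4)):
    r=gr[v,262:300];d=np.diff(cv2.GaussianBlur(r[None],(3,1),0)[0])
    L.append((v,262+np.argmax(d)+.5,262+np.argmin(d)+.5))
L=np.array(L);mid=(L[:,1]+L[:,2])/2;f=np.polyfit(L[:,0],mid,1);print("width",(L[:,2]-L[:,1]).round(0).tolist());print("mid fit",f,"mid",mid.tolist())
for s in(-.11,-.07,-.03): print("pred axis px",s,proj(c,g+s*zs))
M=onplane(c,(283.0,37.4),.0577)[0];print("mouth w4",M)
print("mouth w1",onplane(load("w1"),(288.2,76.6),.0577)[0])
for nm,X in(("prior",[.4512,.27,.0577]),("w1",[.4521,.2699,.0577])): print(nm,proj(c,X))
# ellipse of the mouth via silhouette against the plinth
hs=cv2.cvtColor(c['p'],cv2.COLOR_BGR2HSV);m=(hs[...,1]<70).astype(np.uint8)
for v in range(20,60,3):
    q=np.nonzero(m[v,255:315])[0]+255
    print(v,q.min() if len(q) else None,q.max() if len(q) else None,end=' | ')
```

```text
g [0.4667561  0.20343207 0.19544005] zs [ 0.08390007 -0.33156984  0.93969262]
(279.1, 155.6) (np.float64(-0.07008078400579683), np.float64(0.00013704592740940345))
(279.6, 107.4) (np.float64(-0.10804450142318142), np.float64(0.0004243776724175464))
width [20.0, 23.0, -4.0, -3.0, 14.0, 18.0, 18.0, 18.0, 18.0, 18.0, 18.0, 19.0, 18.0, 18.0, 19.0, 19.0, 19.0, 19.0, 19.0, 20.0, 20.0, 20.0, 20.0, 21.0, 21.0, 21.0, 21.0, 21.0]
mid fit [-4.25051035e-02  2.86714640e+02] mid [281.5, 283.0, 289.5, 288.0, 278.5, 278.5, 278.5, 278.5, 278.5, 278.5, 278.5, 278.0, 278.5, 278.5, 278.0, 278.0, 278.0, 278.0, 278.0, 278.5, 278.5, 278.5, 278.5, 278.0, 278.0, 278.0, 278.0, 278.0]
pred axis px -0.11 [[278.96640632 105.11988413]]
pred axis px -0.07 [[278.87670279 155.7109941 ]]
pred axis px -0.03 [[278.76894055 216.05649269]]
mouth w4 [0.45241257 0.27068396 0.0577    ]
mouth w1 [0.45282309 0.26994141 0.0577    ]
prior [[281.00367205  37.98367432]]
w1 [[282.25361176  38.49854665]]
20 257 308 | 23 257 308 | 26 258 308 | 29 258 307 | 32 262 303 | 35 262 303 | 38 263 303 | 41 263 302 | 44 264 301 | 47 265 300 | 50 267 297 | 53 271 294 | 56 280 286 | 59 None None |
```

```bash
python3 go.py .4625 .2292 .1742 30 .0
python3 - <<'E'
from h import *
c=load("w4");y=np.radians(14.2);ey=np.array([-np.sin(y),np.cos(y),0]);ex=np.array([np.cos(y),np.sin(y),0])
b=np.radians(20);ys=np.cos(b)*ey+np.sin(b)*np.array([0,0,1]);zs=np.cos(b)*np.array([0,0,1])-np.sin(b)*ey
t=np.linspace(0,6.28,73)[:,None]
for M in([.4521,.2703,.0577],[.4521,.2713,.0577],[.4521,.2693,.0577]):
    for s in (0,-.01,-.02):
        E=proj(c,np.array(M)+s*zs+.0145*(np.cos(t)*ex+np.sin(t)*ys));print(M,s,"rows",E[:,1].min().round(1),E[:,1].max().round(1),"cols",E[:,0].min().round(1),E[:,0].max().round(1))
    E=proj(c,np.array(M)+.007*(np.cos(t)*ex+np.sin(t)*ys));print(" bore rows",E[:,1].min().round(1),E[:,1].max().round(1))
print(c['p'][15:62:1,283].mean(-1).round(0).tolist())
E
```

```text
t 10.35 pos [0.4691 0.1942 0.179 ] target [0.4648 0.22   0.1577] joints [-0.08  0.3  -0.81  1.76  0.63  1.54 -0.78]
shift mm [33.2  2.4  5.3] turn deg [0.02 0.09 0.34]
[0.4521, 0.2703, 0.0577] 0 rows 17.0 56.2 cols 260.9 303.9
[0.4521, 0.2703, 0.0577] -0.01 rows 6.9 46.6 cols 261.3 303.5
[0.4521, 0.2703, 0.0577] -0.02 rows -2.8 37.2 cols 261.7 303.0
 bore rows 28.1 47.0
[0.4521, 0.2713, 0.0577] 0 rows 15.3 54.8 cols 261.2 304.4
[0.4521, 0.2713, 0.0577] -0.01 rows 5.2 45.1 cols 261.6 303.9
[0.4521, 0.2713, 0.0577] -0.02 rows -4.5 35.8 cols 262.0 303.4
 bore rows 26.5 45.5
[0.4521, 0.2693, 0.0577] 0 rows 18.8 57.6 cols 260.6 303.5
[0.4521, 0.2693, 0.0577] -0.01 rows 8.6 48.0 cols 261.0 303.0
[0.4521, 0.2693, 0.0577] -0.02 rows -1.1 38.7 cols 261.4 302.6
 bore rows 29.8 48.5
[172.0, 171.0, 173.0, 176.0, 180.0, 184.0, 179.0, 173.0, 169.0, 163.0, 159.0, 155.0, 150.0, 150.0, 160.0, 165.0, 169.0, 166.0, 167.0, 167.0, 169.0, 168.0, 166.0, 169.0, 167.0, 168.0, 169.0, 168.0, 167.0, 166.0, 167.0, 169.0, 171.0, 176.0, 178.0, 178.0, 173.0, 168.0, 163.0, 156.0, 149.0, 132.0, 114.0, 97.0, 95.0, 96.0, 94.0]
```

```bash
python3 -m handwheel '[[0,0.0165,0.0013,0.0027,0,0,0.3],[0,0.0165,0.0013,0.0027,0,0,0],[0,0,0,0,0,0,0],[0,0,0,0,0,0,0]]'; python3 go.py .4627 .2290 .1742 30 .0; python3 snap.py wrist w5
python3 - <<'E'
from rod import *
from bench import ctrl
c=load("w5");s=ctrl.get_state();R=Ro.from_rotvec(s["tool_rot"]).as_matrix();g=s["position"]-.019*R[:,2]
y=np.radians(14.2);b=np.radians(20);ey=np.array([-np.sin(y),np.cos(y),0]);ex=np.array([np.cos(y),np.sin(y),0]);up=np.array([0,0,1.])
zs=np.cos(b)*up-np.sin(b)*ey;ys=np.cos(b)*ey+np.sin(b)*up;t=np.linspace(0,6.28,73)[:,None]
print("pred axis",[proj(c,g+q*zs)[0].round(1).tolist() for q in(-.112,-.07,-.03)])
M=np.array([.4522,.2701,.0577]);print("g rel mouth: x,y,z",((g-M)@np.c_[ex,ys,zs]*1000).round(1))
E=proj(c,M+.0145*(np.cos(t)*ex+np.sin(t)*ys));print("pred mouth rows",E[:,1].min(),E[:,1].max(),"cols",E[:,0].min(),E[:,0].max())
hs=cv2.cvtColor(c['p'],cv2.COLOR_BGR2HSV);gr=cv2.cvtColor(c['p'],cv2.COLOR_BGR2GRAY)
for v in range(int(E[:,1].min())-8,int(E[:,1].max())+24,3):
    q=np.nonzero(hs[v,250:320,1]<70)[0]+250
    print(v,(q.min(),q.max()) if len(q) else None,gr[v,258:306:3].tolist())
E
```

```text
time: 10.85
position: [0.4662, 0.2195, 0.1587]
tool_rot: [1.655, 2.124, -0.442]
ft_force: [0.6, -0.5, -0.3]
grip_width: 0.12
grip_force: 50.0
t 10.85 pos [0.4662 0.2195 0.1587] target [0.465  0.2198 0.1577] joints [-0.13  0.36 -0.81  1.75  0.65  1.54 -0.85]
shift mm [ 1.  -1.1  0.5] turn deg [ 0.07  0.04 -0.05]
{'time': 10.9, 'joint_positions': [-0.1274, 0.3586, -0.8055, 1.7465, 0.6499, 1.539, -0.8536], 'position': [0.4665, 0.2191, 0.159], 'tool_rot': [1.6557, 2.1233, -0.4417], 'ft_force': [0.5311, -0.3138, -1.3834], 'grip_width': 0.123}
cam [0.43  0.361 0.261] fwd [ 0.176 -0.698 -0.694]
pred axis [[278.8, 105.2], [279.0, 158.2], [279.2, 218.6]]
g rel mouth: x,y,z [  1.3  -0.5 125.5]
pred mouth rows 72.50820731689095 104.51490953997455 cols 255.77293491474285 297.91766113435904
64 (np.int64(257), np.int64(297)) [105, 140, 151, 160, 165, 168, 174, 173, 169, 166, 163, 153, 141, 88, 69, 89]
67 (np.int64(252), np.int64(302)) [99, 140, 149, 162, 166, 170, 172, 172, 168, 167, 162, 154, 141, 77, 65, 77]
70 (np.int64(252), np.int64(302)) [109, 141, 153, 161, 166, 171, 173, 172, 169, 165, 161
[... 1499 characters left out ...]
105]
112 (np.int64(271), np.int64(319)) [104, 114, 108, 105, 132, 187, 204, 210, 207, 192, 121, 107, 106, 102, 104, 104]
115 (np.int64(270), np.int64(319)) [155, 161, 157, 114, 137, 187, 205, 213, 208, 191, 129, 106, 105, 102, 105, 140]
118 (np.int64(270), np.int64(319)) [165, 162, 164, 144, 138, 188, 206, 212, 210, 194, 130, 107, 105, 105, 107, 167]
121 (np.int64(270), np.int64(319)) [162, 161, 167, 131, 139, 188, 205, 212, 209, 192, 131, 107, 104, 103, 125, 172]
124 (np.int64(270), np.int64(319)) [162, 164, 172, 164, 141, 189, 206, 210, 209, 193, 132, 106, 107, 103, 148, 173]
127 (np.int64(270), np.int64(319)) [162, 162, 171, 147, 142, 189, 206, 212, 209, 196, 135, 106, 102, 103, 160, 171]
```

The silhouettes match prediction to under 1 px. I need about −1.2 mm along tool y, then I'll start down the bore.

```bash
cat > st.py <<'E'
from rod import *
from bench import ctrl
s=ctrl.get_state();R=Ro.from_rotvec(s["tool_rot"]).as_matrix();g=s["position"]-.019*R[:,2]
y=np.radians(14.2);b=np.radians(20);ey=np.array([-np.sin(y),np.cos(y),0]);ex=np.array([np.cos(y),np.sin(y),0]);up=np.array([0,0,1.])
B=np.c_[ex,np.cos(b)*ey+np.sin(b)*up,np.cos(b)*up-np.sin(b)*ey];M=np.array([.4522,.2701,.0577])
d=(g-M)@B*1000;print("t",s["time"],"x,y mm",d[:2].round(1),"tip depth",(112-d[2]).round(1),"F along bore axes",(s["ft_force"]@B).round(1),"tilt",np.degrees(np.arccos(-R[2,2])).round(2),"w",s["grip_width"].round(3))
E
python3 -m handwheel '[[0,0.0005,-0.0012,-0.0006,0,0,0],[0,0,0,0,0,0,0],[0,0.0046,0,0.0039,0,0,0],[0,0.0046,0,0.0039,0,0,0],[0,0,0,0,0,0,0]]'; python3 st.py;  python3 -m handwheel '[[0,0.0023,0,0.0019,0,0,0],[0,0.0023,0,0.0019,0,0,0],[0,0,0,0,0,0,0]]'; python3 st.py
```

```text
time: 11.52
position: [0.4638, 0.2234, 0.1472]
tool_rot: [1.656, 2.124, -0.443]
ft_force: [-0.0, -0.7, -1.0]
grip_width: 0.123
grip_force: 50.0
time: 11.9
position: [0.4636, 0.2255, 0.1421]
tool_rot: [1.656, 2.124, -0.442]
ft_force: [0.7, 0.3, -0.3]
grip_width: 0.123
grip_force: 50.0Traceback (most recent call last):
  File "st.py", line 6, in <module>
    d=(g-M)@B*1000;print("t",s["time"],"x,y mm",d[:2].round(1),"tip depth",(112-d[2]).round(1),"F along bore axes",(s["ft_force"]@B).round(1),"tilt",np.degrees(np.arccos(-R[2,2])).round(2),"w",s["grip_width"].round(3))
                                                                                                                                                                                                 ^^^^^^^^^^^^^^^^^^^^^
AttributeError: 'float' object has no attribute 'round'
Traceback (most recent call last):
  File "st.py", line 6, in <module>
    d=(g-M)@B*1000;print("t",s["time"],"x,y mm",d[:2].round(1),"tip depth",(112-d[2]).round(1),"F along bore axes",(s["ft_force"]@B).round(1),"tilt",np.degrees(np.arccos(-R[2,2])).round(2),"w",s["grip_width"].round(3))
                                                                                                                                                                                                 ^^^^^^^^^^^^^^^^^^^^^
AttributeError: 'float' object has no attribute 'round'
```

```bash
sed -i 's/s\["grip_width"\].round(3)/s["grip_width"]/' st.py; python3 st.py;  python3 -m handwheel '[[0,0.0015,0,0.0013,0,0,0],[0,0.0015,0,0.0013,0,0,0],[0,0,0,0,0,0,0]]' >/dev/null; python3 st.py
```

```text
t 11.9 x,y mm [0.  0.2] tip depth 4.8 F along bore axes [ 0.7 -0.  -0.3] tilt 30.01 w 0.12279584591759972
t 12.275 x,y mm [0.1 0.1] tip depth 8.6 F along bore axes [ 0.1 -0.7 -1. ] tilt 30.01 w 0.12297475753780457
```

```bash
for i in 1; do python3 -m handwheel '[[0,0.0012,0,0.001,0,0,0],[0,0,0,0,0,0,0]]' >/dev/null; python3 st.py; python3 -m handwheel '[[0,0.0012,0,0.001,0,0,0],[0,0,0,0,0,0,0]]' >/dev/null; python3 st.py;python3 -m handwheel '[[0,0.0012,0,0.001,0,0,0],[0,0,0,0,0,0,0]]' >/dev/null; python3 st.py; done
```

```text
t 12.525 x,y mm [0.1 0.1] tip depth 10.2 F along bore axes [ 0.3 -0.7 -0.4] tilt 30.01 w 0.11795173867808564
t 12.775 x,y mm [0.1 0.2] tip depth 11.8 F along bore axes [-0.4  0.4 -0.6] tilt 30.01 w 0.12002496705285993
t 13.025 x,y mm [0.1 0.2] tip depth 13.3 F along bore axes [ 0.1 -0.1  0. ] tilt 30.01 w 0.12270664880787206
```

```bash
python3 -m handwheel '[[0,0.0012,0,0.001,0,0,0],[0,0,0,0,0,0,0]]' >/dev/null; python3 st.py; python3 -m handwheel '[[0,0.0012,0,0.001,0,0,0],[0,0,0,0,0,0,0]]' >/dev/null; python3 st.py;python3 -m handwheel '[[0,0.0012,0,0.001,0,0,0],[0,0,0,0,0,0,0]]' >/dev/null; python3 st.py; python3 snap.py wrist w6
python3 - <<'E'
from h import *
c=load("w6");g=cv2.cvtColor(c['p'],cv2.COLOR_BGR2GRAY)
for v in range(60,200,4): print(v,g[v,252:309:4].tolist())
E
```

```text
t 13.275 x,y mm [0.1 0.2] tip depth 14.9 F along bore axes [ 0.8  0.5 -0.1] tilt 30.01 w 0.12224999110211963
t 13.525 x,y mm [0.1 0.2] tip depth 16.4 F along bore axes [-0.7  0.  -0.5] tilt 30.01 w 0.124138603685194
t 13.775 x,y mm [ 0.3 -0. ] tip depth 17.2 F along bore axes [-1.3 -0.2  2.8] tilt 30.08 w 0.11941223224818874
{'time': 13.825, 'joint_positions': [-0.1577, 0.4037, -0.799, 1.7615, 0.6731, 1.5122, -0.9085], 'position': [0.4628, 0.2295, 0.1303], 'tool_rot': [1.6564, 2.122, -0.4415], 'ft_force': [-1.0142, -2.6226, 3.6789], 'grip_width': 0.1186}
cam [0.427 0.372 0.232] fwd [ 0.176 -0.699 -0.693]
60 [101, 97, 98, 95, 90, 93, 99, 106, 99, 98, 104, 106, 109, 105, 103]
64 [104, 98, 97, 94, 121, 160, 168, 171, 161, 128, 107, 107, 109, 103, 104]
68 [101, 98, 99, 128, 153, 163, 168, 172, 166, 164, 138, 107, 106, 103, 103]
72 [103, 99, 110, 142, 156, 162, 170, 174, 168, 165, 155, 122, 108, 104, 102]
76 [103, 97, 122, 142, 157, 162, 171, 172, 169, 167, 156, 138, 108, 103, 102]
80 [104, 99, 127, 147, 158, 164, 169, 172, 171, 164, 154, 140, 105, 105, 101]
84 [103, 101, 125, 145, 159, 1
[... 1552 characters left out ...]
, 159, 170, 129, 189, 222, 212, 202, 143, 177, 174, 173, 173, 164]
168 [171, 167, 160, 166, 136, 189, 234, 235, 227, 148, 161, 172, 175, 170, 165]
172 [170, 168, 158, 167, 138, 191, 236, 238, 226, 152, 166, 173, 174, 173, 166]
176 [170, 168, 161, 164, 141, 193, 237, 237, 227, 159, 163, 171, 174, 170, 162]
180 [172, 166, 161, 159, 142, 196, 237, 237, 227, 155, 159, 172, 172, 168, 157]
184 [171, 166, 158, 157, 147, 199, 237, 237, 227, 169, 155, 171, 172, 167, 159]
188 [170, 167, 157, 164, 224, 211, 237, 238, 227, 235, 180, 171, 172, 167, 157]
192 [133, 132, 126, 172, 218, 217, 237, 237, 228, 231, 210, 130, 123, 123, 112]
196 [96, 97, 98, 108, 201, 221, 236, 238, 226, 223, 127, 97, 93, 99, 101]
```

```bash
python3 - <<'E'
exec(open("st.py").read())
c=load("w6")
for v in (118,119,149.3,160.5): print(v,along(c,(279,v),g+.006*B[:,1],B[:,2]))
print("pred M+7ys",proj(c,M+.007*B[:,1]),"M-7ys",proj(c,M-.007*B[:,1]),"M-14.5",proj(c,M-.0145*B[:,1]),"M+14.5",proj(c,M+.0145*B[:,1]))
E
python3 -m handwheel '[[0,0,0,0,0,0,0],[0,0,0,0,0,0,0]]' >/dev/null; python3 st.py;python3 -m handwheel '[[0,0.0006,0,0.0005,0,0,0],[0,0,0,0,0,0,0]]' >/dev/null; python3 st.py
```

```text
t 13.825 x,y mm [ 0.3 -0. ] tip depth 17.3 F along bore axes [-1.6 -0.9  4.2] tilt 30.07 w 0.11855101497312169
118 (np.float64(-0.09535872177019614), np.float64(0.0004027117315405407))
119 (np.float64(-0.09456437836723149), np.float64(0.000398874237798641))
149.3 (np.float64(-0.07172287597287431), np.float64(0.0002886088358482761))
160.5 (np.float64(-0.06383842629725694), np.float64(0.0002505868932608285))
pred M+7ys [[277.8188634  117.70710995]] M-7ys [[277.87972387 131.78647322]] M-14.5 [[277.909288   138.62691886]] M+14.5 [[277.78278594 109.36248759]]
t 14.075 x,y mm [0.4 0. ] tip depth 17.3 F along bore axes [-1.7  0.8  5.7] tilt 30.05 w 0.12078860061181054
t 14.325 x,y mm [ 0.5 -0.2] tip depth 17.6 F along bore axes [-1.5  0.3  8.4] tilt 30.11 w 0.11961674580360573
```

```bash
for k in 1; do python3 -m handwheel '[[0,0.0006,0,0.0005,0,0,0],[0,0,0,0,0,0,0]]' >/dev/null; python3 st.py;python3 -m handwheel '[[0,0.0006,0,0.0005,0,0,0],[0,0,0,0,0,0,0]]' >/dev/null; python3 st.py; done
```

```text
t 14.575 x,y mm [ 0.7 -0.3] tip depth 17.7 F along bore axes [-0.7 -0.1 10.2] tilt 30.17 w 0.12054931836565143
t 14.825 x,y mm [ 0.9 -0.4] tip depth 18.0 F along bore axes [-1.2  1.  11.2] tilt 30.21 w 0.12199680187842193
```

```bash
python3 -m handwheel '[[0,0.0006,-0.0003,0.0005,0,0,0],[0,0,0,0,0,0,0]]' >/dev/null; python3 st.py;python3 -m handwheel '[[0,0.0006,-0.0003,0.0005,0,0,0],[0,0,0,0,0,0,0]]' >/dev/null; python3 st.py
```

```text
t 15.075 x,y mm [ 0.8 -0.4] tip depth 18.5 F along bore axes [-0.7  0.7 11.9] tilt 30.23 w 0.12334035094297259
t 15.325 x,y mm [ 0.8 -0.6] tip depth 18.6 F along bore axes [-1.3 -0.1 15.1] tilt 30.28 w 0.11814974359288606
```

```bash
python3 -m handwheel '[[0,0.0004,-0.0003,0.0001,0,0,0],[0,0,0,0,0,0,0]]' >/dev/null; python3 st.py;python3 -m handwheel '[[0,0,0,0,0,0,0],[0,0,0,0,0,0,0]]' >/dev/null; python3 st.py;python3 -m handwheel '[[0,0.0007,-0.0003,0.0002,0,0,0],[0,0,0,0,0,0,0]]' >/dev/null; python3 st.py
```

```text
t 15.575 x,y mm [ 0.6 -0.4] tip depth 19.0 F along bore axes [-0.8  1.  15. ] tilt 30.28 w 0.12275366804268469
t 15.825 x,y mm [ 0.6 -0.4] tip depth 19.1 F along bore axes [-0.8 -0.2 13.5] tilt 30.27 w 0.12333854096048215
t 16.075 x,y mm [ 0.3 -0. ] tip depth 20.1 F along bore axes [-0.6  0.2 12.9] tilt 30.23 w 0.11990774970335931
```

```bash
python3 -m handwheel '[[0,0.0006,0,0.0005,0,0,0],[0,0,0,0,0,0,0]]' >/dev/null; python3 st.py;python3 -m handwheel '[[0,0.0006,0,0.0005,0,0,0],[0,0,0,0,0,0,0]]' >/dev/null; python3 st.py
```

```text
t 16.325 x,y mm [ 0.3 -0.1] tip depth 20.8 F along bore axes [-0.3  0.7 13.5] tilt 30.26 w 0.1194654089258011
t 16.575 x,y mm [ 0.3 -0.1] tip depth 21.4 F along bore axes [-0.7  0.6 12.8] tilt 30.27 w 0.11855051947640712
```

```bash
python3 -m handwheel '[[0,0.0006,0,0.0005,0,0,0],[0,0,0,0,0,0,0]]' >/dev/null; python3 st.py;python3 -m handwheel '[[0,0.0006,0,0.0005,0,0,0],[0,0,0,0,0,0,0]]' >/dev/null; python3 st.py
```

```text
t 16.825 x,y mm [ 0.4 -0.2] tip depth 22.0 F along bore axes [-0.5  0.8 13.9] tilt 30.28 w 0.12196685390443383
t 17.075 x,y mm [-0.   0.3] tip depth 24.3 F along bore axes [-0.1  0.   8.2] tilt 30.12 w 0.12053030089930712
```

```bash
python3 -m handwheel '[[0,0.0012,0,0.001,0,0,0],[0,0.0012,0,0.001,0,0,0],[0,0,0,0,0,0,0]]' >/dev/null; python3 st.py;python3 -m handwheel '[[0,0.0012,0,0.001,0,0,0],[0,0.0012,0,0.001,0,0,0],[0,0,0,0,0,0,0]]' >/dev/null; python3 st.py;python3 -m handwheel '[[0,0.0012,0,0.001,0,0,0],[0,0.0012,0,0.001,0,0,0],[0,0,0,0,0,0,0]]' >/dev/null; python3 st.py
```

```text
t 17.45 x,y mm [-0.4  0.6] tip depth 28.8 F along bore axes [ 0.7 -0.3  3.7] tilt 30.01 w 0.11718658717326667
t 17.825 x,y mm [-0.6  0.7] tip depth 32.2 F along bore axes [ 0.6 -0.7  3.1] tilt 29.99 w 0.12121755628985455
t 18.2 x,y mm [-0.6  0.6] tip depth 35.2 F along bore axes [ 1.6 -0.4  4.1] tilt 30.01 w 0.12259538535398805
```

Past the catch, with drag at 3–4 N. I'm continuing in small steps.

```bash
python3 -m handwheel '[[0,0.0008,0.0003,0.0008,0,0,0],[0,0.0008,0.0002,0.0008,0,0,0],[0,0,0,0,0,0,0]]' >/dev/null; python3 st.py;python3 -m handwheel '[[0,0.0006,0,0.0005,0,0,0],[0,0,0,0,0,0,0]]' >/dev/null; python3 st.py;python3 -m handwheel '[[0,0.0006,0,0.0005,0,0,0],[0,0,0,0,0,0,0]]' >/dev/null; python3 st.py
```

```text
t 18.575 x,y mm [-0.3  0.5] tip depth 37.5 F along bore axes [ 1.  -0.2  4.3] tilt 30.01 w 0.12343641885229083
t 18.825 x,y mm [-0.3  0.4] tip depth 38.2 F along bore axes [ 1.7 -1.2  4.8] tilt 30.03 w 0.12145718824362263
t 19.075 x,y mm [-0.3  0.4] tip depth 38.8 F along bore axes [ 0.1 -1.1  5.7] tilt 30.04 w 0.1201833820758059
```

```bash
python3 -m handwheel '[[0,0.0006,0,0.0005,0,0,0],[0,0,0,0,0,0,0]]' >/dev/null; python3 st.py;python3 -m handwheel '[[0,0.0006,0,0.0005,0,0,0],[0,0,0,0,0,0,0]]' >/dev/null; python3 st.py
```

```text
t 19.325 x,y mm [-0.3  0.4] tip depth 39.4 F along bore axes [ 0.7 -0.8  6.2] tilt 30.06 w 0.1272300971605804
t 19.575 x,y mm [-0.3  0.4] tip depth 40.5 F along bore axes [ 0.8 -0.1  3.7] tilt 30.03 w 0.119286631827174
```

```bash
python3 -m handwheel '[[0,0.0006,0,0.0005,0,0,0],[0,0,0,0,0,0,0]]' >/dev/null; python3 st.py;python3 -m handwheel '[[0,0.0006,0,0.0005,0,0,0],[0,0,0,0,0,0,0]]' >/dev/null; python3 st.py; python3 -m handwheel '[[0,0.0006,0,0.0005,0,0,0],[0,0,0,0,0,0,0]]' >/dev/null; python3 st.py
```

```text
t 19.825 x,y mm [-0.3  0.4] tip depth 41.1 F along bore axes [ 0.8 -0.6  6. ] tilt 30.05 w 0.12196938823209301
t 20.075 x,y mm [-0.3  0.5] tip depth 42.2 F along bore axes [ 1.1 -0.8  4.7] tilt 30.02 w 0.12028172187934684
t 20.325 x,y mm [-0.3  0.4] tip depth 42.8 F along bore axes [ 0.3 -1.4  5.6] tilt 30.03 w 0.12495680639922668
```

```bash
python3 -m handwheel '[[0,0.0006,0,0.0005,0,0,0],[0,0,0,0,0,0,0]]' >/dev/null; python3 st.py;python3 -m handwheel '[[0,0.0006,0,0.0005,0,0,0],[0,0,0,0,0,0,0]]' >/dev/null; python3 st.py
```

```text
t 20.575 x,y mm [-0.3  0.3] tip depth 43.4 F along bore axes [ 1.1 -0.9  6.1] tilt 30.05 w 0.11739097570374198
t 20.825 x,y mm [-0.3  0.3] tip depth 44.0 F along bore axes [ 0.3 -0.6  6.9] tilt 30.07 w 0.11739351486723287
```

```bash
python3 -m handwheel '[[0,0.0006,0,0.0005,0,0,0],[0,0,0,0,0,0,0]]' >/dev/null; python3 st.py;python3 -m handwheel '[[0,0.0006,0,0.0005,0,0,0],[0,0,0,0,0,0,0]]' >/dev/null; python3 st.py
```

```text
t 21.075 x,y mm [-0.1  0.1] tip depth 44.1 F along bore axes [-0.1  0.7 10.3] tilt 30.15 w 0.11818430829173077
t 21.325 x,y mm [ 0. -0.] tip depth 44.1 F along bore axes [-0.2 -0.9 13.4] tilt 30.21 w 0.1204705557760582
```

```bash
python3 -m handwheel '[[0,0.0006,0,0.0005,0,0,0],[0,0,0,0,0,0,0]]' >/dev/null; python3 st.py;python3 -m handwheel '[[0,0.0006,0,0.0005,0,0,0],[0,0,0,0,0,0,0]]' >/dev/null; python3 st.py
```

```text
t 21.575 x,y mm [ 0.2 -0.1] tip depth 44.2 F along bore axes [-0.4 -0.  15. ] tilt 30.28 w 0.11994820852608626
t 21.825 x,y mm [ 0.4 -0.3] tip depth 44.4 F along bore axes [-1.1  0.2 18. ] tilt 30.33 w 0.12136648218732865
```

```bash
python3 -m handwheel '[[0,0,0,0,0,0,0],[0,0,0,0,0,0,0],[0,0,0,0,0,0,0]]' >/dev/null; python3 st.py; python3 snap.py wrist w7
python3 - <<'E'
exec(open("st.py").read())
c=load("w7");gr=cv2.cvtColor(c['p'],cv2.COLOR_BGR2GRAY)
print("pred M+7ys row",proj(c,M+.007*B[:,1]),"M-14.5",proj(c,M-.0145*B[:,1]))
print(list(zip(range(120,200,2),gr[120:200:2,279].tolist())))
for r in (33,38,43): print(r,"mm from mouth row",proj(c,M+.006*B[:,1]+B[:,2]*(r-38)/1000))
E
python3 -m handwheel '[[0,-0.0012,0,-0.001,0,0,0],[0,-0.0012,0,-0.001,0,0,0],[0,0,0,0,0,0,0]]' >/dev/null; python3 st.py
```

```text
t 22.2 x,y mm [ 0.3 -0.3] tip depth 44.5 F along bore axes [-0.4  0.4 18.4] tilt 30.32 w 0.11972730316098616
{'time': 22.25, 'joint_positions': [-0.1877, 0.448, -0.7894, 1.7703, 0.6989, 1.4914, -0.9586], 'position': [0.4607, 0.2382, 0.1046], 'tool_rot': [1.6554, 2.1167, -0.4432], 'ft_force': [0.5311, -5.8791, 16.1299], 'grip_width': 0.1171}
cam [0.424 0.381 0.206] fwd [ 0.177 -0.702 -0.69 ]
t 22.25 x,y mm [ 0.4 -0.3] tip depth 44.5 F along bore axes [-0.9  0.  17.2] tilt 30.32 w 0.11710647274265575
pred M+7ys row [[277.63919297 153.7437734 ]] M-14.5 [[277.772825   172.22162786]]
[(120, 186), (122, 185), (124, 184), (126, 183), (128, 185), (130, 184), (132, 184), (134, 186), (136, 184), (138, 185), (140, 185), (142, 184), (144, 187), (146, 194), (148, 193), (150, 180), (152, 163), (154, 122), (156, 110), (158, 113), (160, 159), (162, 219), (164, 236), (166, 244), (168, 245), (170, 244), (172, 245), (174, 245), (176, 245), (178, 245), (180, 245), (182, 245), (184, 245), (186, 244), (188, 245), (190, 244), (192, 245), (194, 245), (196, 245), (198, 244)]
33 mm from mouth row [[277.6023493  147.62716798]]
38 mm from mouth row [[277.64605647 154.69279782]]
43 mm from mouth row [[277.69076463 161.92026846]]
t 22.625 x,y mm [-0.2  0.6] tip depth 44.1 F along bore axes [ 0.8 -0.4  7.5] tilt 30.04 w 0.12241207603320478
```

The ring is at the mouth (rows 153–160, upper edge ≈4.5 mm above it), so the depth is ≈42 mm, and it bottomed firmly at about 18 N. I'm releasing it.

```bash
python3 -m handwheel '[[0,-0.0009,0,-0.0007,0,0,0],[0.05,0,0,0,0,0,0],[0.05,0,0,0,0,0,0],[0.05,0,0,0,0,0,0],[0.05,0,0,0,0,0,0],[0.05,0,0,0,0,0,0],[0.05,0,0,0,0,0,0],[0.05,0,0,0,0,0,0]]'; python3 st.py; python3 -m handwheel '[[0.05,0,0,-0.02,0,0,0],[0.05,0,0,-0.03,0,0,0],[0.05,0,0,-0.04,0,0,0],[0.05,0,0,-0.04,0,0,0],[0.05,0,0,-0.03,0,0,0],[0.05,0,0,0,0,0,0],[0.05,0,0,0,0,0,0]]'; python3 snap.py wrist w8
python3 - <<'E'
exec(open("st.py").read())
c=load("w8");gr=cv2.cvtColor(c['p'],cv2.COLOR_BGR2GRAY)
# rod pixels by column scan at points along the expected rod axis, ring just above the mouth
for r in (1,3,6,10,20,40,60,90,120,125,130):
    u,v=proj(c,M+B[:,2]*r/1000)[0];vi=int(round(v))
    print(r,(round(u,1),round(v,1)),gr[vi,int(u)-14:int(u)+15:2].tolist() if 0<=vi<420 else None, c['d'][vi,int(u)] if 0<=vi<420 else '')
E
```

```text
time: 23.62
position: [0.4598, 0.2386, 0.1058]
tool_rot: [1.657, 2.123, -0.441]
ft_force: [-0.5, 0.3, 0.4]
grip_width: 0.573
grip_force: 0.0
t 23.625 x,y mm [-0.4  0.5] tip depth 43.5 F along bore axes [-0.4  0.5  0.2] tilt 30.0 w 0.5726647564213975
time: 24.5
position: [0.4398, 0.3158, 0.2441]
tool_rot: [1.656, 2.123, -0.442]
ft_force: [-0.3, -0.3, -0.7]
grip_width: 0.572
grip_force: 0.0
{'time': 24.55, 'joint_positions': [-0.2952, 0.4153, -0.8387, 1.5145, 0.6311, 1.7702, -0.9176], 'position': [0.4399, 0.3152, 0.2437], 'tool_rot': [1.6564, 2.1227, -0.4432], 'ft_force': [0.2264, 0.2281, -0.7761], 'grip_width': 0.5756}
cam [0.404 0.458 0.346] fwd [ 0.176 -0.698 -0.694]
t 24.55 x,y mm [ -0.9 122.1] tip depth -59.0 F along bore axes [ 0.3 -0.1 -0.8] tilt 30.07 w 0.575601701636649
1 (np.float64(279.1), np.float64(142.5)) [180, 230, 250, 248, 202, 194, 233, 239, 232, 188, 196, 247, 248, 232, 190] 0.3343153
3 (np.float64(279.1), np.float64(144.0)) [182, 224, 249, 250, 227, 215, 239, 244, 239, 215, 223, 248, 247, 222, 186] 0.33260125
6 (np.float64(279.1), np.float64(146.2)) [178, 190, 232, 
[... 385 characters left out ...]
 151, 171, 226, 241, 244, 240, 218, 155, 152, 182, 183, 182] 0.31777367
60 (np.float64(279.3), np.float64(189.4)) [109, 110, 107, 111, 168, 229, 242, 243, 240, 217, 136, 104, 103, 107, 109] 0.3087123
90 (np.float64(279.4), np.float64(216.1)) [105, 108, 108, 112, 179, 232, 242, 245, 240, 219, 141, 108, 107, 106, 106] 0.29692286
120 (np.float64(279.6), np.float64(245.0)) [105, 106, 104, 72, 28, 29, 28, 27, 28, 27, 66, 105, 110, 110, 108] 0.2848162
125 (np.float64(279.6), np.float64(250.1)) [112, 112, 108, 85, 41, 34, 40, 39, 36, 36, 73, 106, 110, 112, 113] 0.28354326
130 (np.float64(279.6), np.float64(255.2)) [106, 106, 107, 112, 107, 105, 104, 108, 107, 106, 108, 107, 108, 109, 109] 0.5983114
```

The rod stands on the bore's axis with its cap end ≈128 mm above the mouth, so it is ≈42 mm deep. It is released and the gripper is clear, so I'm handing in.

```bash
python3 -c "
from bench import ctrl
print(ctrl.close_job())"
```

```text
the job is handed in; nothing more can be done
None
```

The spare rod is in the slanted socket, about 42 mm deep: past the catch, bottomed firmly on the pad with a push of about 18 N, grey ring at the mouth, released with the gripper clear, and the job is handed in (no verdict was returned).

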